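Clip a slide holder onto the viewing stage

ROBOT

A 6-joint arm with a two-finger parallel gripper is mounted at the origin on the work surface. World frame = base frame: x ahead of the robot, y to its left, z up, the work surface at z = 0. Lengths are in m, angles in degrees, forces in N, time in s.
With the tool pointing down it reaches from about 0.3 to 0.75 m from the base axis. Payload 8.5 kg.
Tool frame: the origin (TCP) lies on the front face of the gripper's body, between the roots of the fingers; the fingertips stand 64 mm ahead of it and the grasp point (between the pads) lies 45 mm ahead of it; z points along the fingers, y is the direction in which the jaws open and shut (so a half turn about z gives the same grasp; the last joint's range is limited). The gripper opens to 88 mm and grips with 3 to 60 N. Pads are 18 mm wide; open, the fingers measure 123 mm over their backs; the gripper's body (75 mm by 187 mm) begins 45 mm behind the grasp point.
Start: joints at [62.607, 21.807, 74.336, -0, 83.858, -12.336], TCP at [0.143, 0.531, 0.303] pointing down, gripper open.
Joint ranges: [-178.18, 178.18], [-50.72, 133.34], [12.68, 142.11], [-81.47, 261.47], [9.98, 163.14], [-165.26, 165.26]. Speed limits (degrees/s): [136.94, 136.94, 180, 180, 180, 180].

INTERFACE

Orientations are given as a 3x3 rotation matrix whose columns are the frame's x, y, z axes.
In Python, from plant import ctrl, get_image, camera_params gives the robot as it stands.
- The arm moves only by the tool send_rows, never from a script. Its arguments are lists of equal length, an entry for each row: "turn": the turn, a rotation vector about the tool's x, y, z in degrees, a list of three; "delta_pos": the shift along the tool's x, y, z in mm, a list of three; "hand": the finger opening in mm, from 0 to 88.1. In form: {"turn": [[wx, wy, wz], ...], "delta_pos": [[tx, ty, tz], ...], "hand": [hand, ...]}. A call has exactly 5 rows; each row is the pose to reach, as a shift and turn from the pose commanded when the call began, along the tool's axes at that moment; what a row does not reach only later rows make up. A row lasts 1/10 s, in which the tool goes at most 50 mm and 8.59 degrees, less where a joint would pass 70% of its speed; a pose out of reach is approached as far as the arm can. A call with a gripper value outside its range is refused whole. The fingers move at their own pace and stop on an object; "force" is the grip in N (left out, the last holds). Time passes only in rows, so rows that repeat a pose let the fingers close, or fill a call up. It gives the time, the measured TCP pose, the force and the opening at its end, in the units of the state.
- ctrl.read_state(): the state, without advancing time (a new reading comes with each control period).
- get_image(name): name is "side" or "top" or "wrist"; returns the picture (480x640x3 uint8, red, green, blue); there is no depth.
- camera_params(name): a dict with "fx", "fy", "cx", "cy" (pixels), "R" (3x3) and "t" (3): a world point X has camera coordinates R X + t; the wrist camera has in their place "T_tool_cam" (4x4, takes a point from camera to tool coordinates, whose origin is the TCP and whose axes are the flange's). Camera axes: x right, y down, z forward; pixel columns grow to the right and rows downward; lengths in m; the calibration is good to about 2 mm. The wrist camera is an equidistant fisheye: a pixel r from the principal point sees the ray r / f radians off the axis. A picture is of the moment at which its call begins: read the wrist's pose just before it. camera_params takes no time and is no camera call.
- ctrl.job_done(): hands the job in, once; it reports no verdict.
The state is a dict: "t": time; "joint_positions": joint angles; "joint_vel": joint speeds; "effort": joint torques, N m; "position": TCP position; "orientation": TCP orientation; "wrist_force": force on the tool from outside, world axes, zero at the start; "ft_torque": the same for the moment, N m; "opening": finger opening in m.
Only numpy, scipy, OpenCV 4.12 (cv2) and the standard library are available. Lean on these libraries where they do the work, as an engineer would, in place of code of your own. Each camera call takes 0.05 s, during which the arm holds its last target.

TASK

Load the blue slide holder into the viewing stage: with one fingertip press the clip's red side pad down so that its jaw rises, and while keeping it down use the other fingertip to push the holder along its lane by the yellow tab, under the jaw and fully home against the end stop. Then take your fingers away so that the clip springs down onto the holder. Only touch and push, never lift the holder, and leave the other things on the bench where they are.

Things in the scene. Friction and masses are not known exactly. Their poses are not given: they have to be found in the camera images.
- stage: Viewing stage: fixed white box, aluminium deck 40 mm above the bench, 232 x 184 mm (own x -135 to +97, y -107 to +77). Origin on the bench under the lane's centre line; z up, +x is the push direction. Lane: y = 0, dark rails 5 mm high with inner faces at y = +-31.5 mm (1.5 mm play each side of the holder). The clip's shaft runs along x at y = -42 mm, 12 mm above the deck.
- clip (a joint): Spring clip's angle about its shaft, rad: 0 closed, grows as the red pad is pressed, 0.26 = down on its limit. Closed, the lip blocks the holder; the jaw clears it above about 0.13 (0.2 gives ample room). Let go over a holder that is home, the lip rests on it at about 0.09 to 0.10. Pressing takes about 3 N to start and 6 N fully down; it springs back when let go.
- press_pad (a point): Middle of the top of the clip's red press pad (moves with it): stage frame x = -70, y = -80 mm, 17 mm above the deck closed, 7 mm fully down. The pad is 110 mm long along the stage's x (-125 to -15 mm), 28 mm wide. Closed it slopes up 0.13 rad away from the lane, fully down 0.13 rad the other way. Press anywhere along it; a fingertip may slide along it while pressing.
- clip_jaw (a point): Middle of the lower entry edge of the jaw's red lip, over the lane: stage frame x = +37, y = +8 mm, 1.5 mm above the deck when closed. The lip is 22 mm long along x, 8 mm wide. The jaw spans x = +37 to +59 mm and reaches 14 mm above the deck closed, 28 mm open.
- slide_holder: Loose slide holder: blue plate 100 (own x) x 60 x 6 mm, about 90 g, glass set in its top, yellow tab at its rear end. Origin at the centre of its underside, own x towards the stop. It starts on the deck in the lane short of the jaw (origin at stage x = -38 to -22 mm); home, its origin is at x = +25 mm, so the push is 47 to 63 mm.
- tab_back (a point): Middle of the rear face of the holder's yellow tab, the face to push: 50 mm behind the holder's origin, 14 mm above the deck. The tab is 6 mm thick, 50 mm wide across the lane, and its top is 22 mm above the deck. The deck behind it in the lane is free.
- end_stop (a point): Middle of the face of the dark end stop, level with the deck: stage frame x = +75, y = 0. The stop is 75 mm wide, 10 mm high; the holder's front edge goes against it.
- cork: A loose cork stopper 21 mm across, 26 mm high, standing on the stage's deck left of the lane (y about +57 mm there); origin under its centre. To be left alone.
- bottle_cap: A loose white cap 24 mm across, 22 mm high, on the stage's deck left of the lane; origin under its centre. To be left alone.
- spirit_lamp: A glass spirit lamp 88 mm across, 82 mm high, on the bench left of the stage; origin under its centre. To be left alone.
- snuffer: The lamp's clear snuffer cap, 36 mm across, 36 mm high, on the bench left of the stage; origin under its centre. To be left alone.
- reagent_jar: An amber jar 52 mm across, 75 mm high, on the bench right of the stage; origin under its centre. To be left alone.
Not all that is in view belongs to the job. Of the things that look like the slide_holder, the middle-sized one is meant.

How it is judged:
By the outcome, as a careful person would: the job done as asked, in the order asked, and still so for the second after the job is handed in, with the robot touching nothing.
It also fails if it takes over 38 s, if anything falls off the work surface, if the arm or the gripper's body presses on something with over 40 N, if the wrist force passes 120 N, or if a joint passes its speed limit or range.

## Working session

There is one attempt and no reset: what is moved stays moved. The work goes in short steps, Python scripts to look and compute and a tool call to move; the robot and the scene stay as the last step left them, time stands still between calls to the robot, and variables do not carry over. Pictures are saved under pics/ and viewed, and the job is handed in when it is done.

Besides the shell and the picture viewer there is one more tool, called after "Request:" as name(argument=value, ...) on one line, values as JSON. send_rows: Moves the arm, as the interface text tells. Its arguments: {"type":"object","properties":{"turn":{"type":"array"},"delta_pos":{"type":"array"},"hand":{"type":"array"},"force":{"type":"number"}},"required":["turn","delta_pos","hand"]}

```bash
ls; mkdir -p pics
python3 - <<'E'
from plant import ctrl,get_image,camera_params
import cv2,json,numpy as np
s=ctrl.read_state();print({k:np.round(v,4).tolist() for k,v in s.items()})
for n in("side","top","wrist"):
    cv2.imwrite(f"pics/{n}0.png",get_image(n)[:,:,::-1]);print(n,{k:np.round(v,4).tolist() for k,v in camera_params(n).items()})
E
```

```text
pics
{'t': 0.0, 'joint_positions': [62.6071, 21.8393, 74.3827, 0.0008, 83.8583, -12.335], 'joint_vel': [0.0038, 0.0028, 0.0353, 0.0768, -0.0349, -0.0001], 'effort': [-0.0014, -43.7927, -22.4564, 0.0712, 0.0353, -0.0001], 'position': [0.1428, 0.5309, 0.3022], 'orientation': [[-0.9657, 0.2598, -0.0007], [0.2598, 0.9657, -0.0012], [0.0003, -0.0014, -1.0]], 'wrist_force': [0.2433, 0.5133, -0.0339], 'ft_torque': [-0.0041, 0.0088, -0.0141], 'opening': 0.0882}
side {'fx': 602.4935, 'fy': 602.4935, 'cx': 328.7642, 'cy': 239.693, 'R': [[0.8569, -0.5154, -0.0077], [-0.3359, -0.5469, -0.7669], [0.3911, 0.6597, -0.6418]], 't': [-0.4937, 0.2595, 0.8897]}
top {'fx': 598.6298, 'fy': 598.6298, 'cx': 327.5259, 'cy': 231.2651, 'R': [[0.0142, -0.9995, 0.0288], [-0.9829, -0.0192, -0.1832], [0.1837, -0.0257, -0.9826]], 't': [-0.0027, 0.5712, 0.7985]}
wrist {'fx': 371.6483, 'fy': 371.6483, 'cx': 311.5207, 'cy': 236.7324, 'T_tool_cam': [[-0.0, -0.9671, -0.2545, 0.0645], [1.0, 0.0001, -0.0005, -0.0002], [0.0005, -0.2545, 0.9671, -0.0813], [0.0, 0.0, 0.0, 1.0]]}
```

View pics/side0.png

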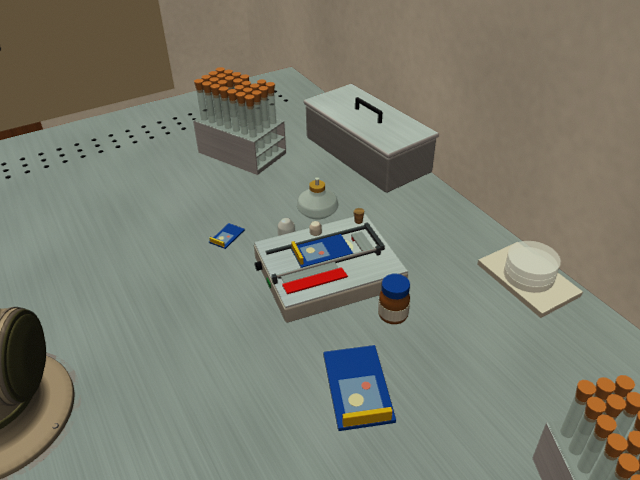

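View pics/top0.png

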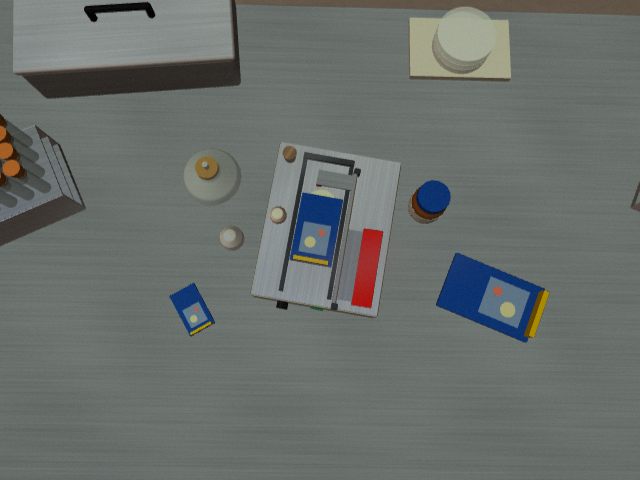

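View pics/wrist0.png

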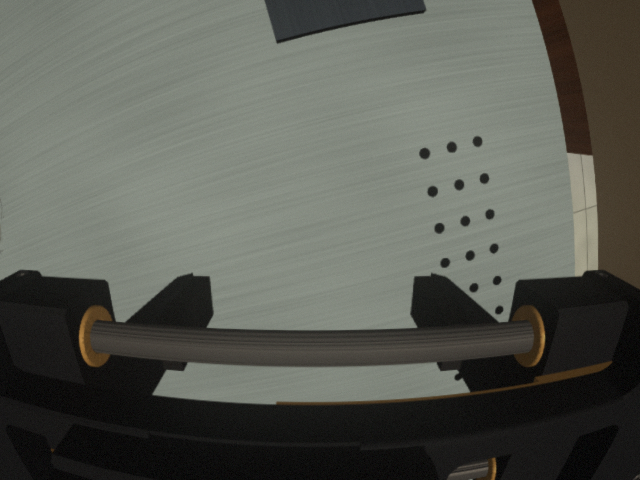

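The blue-plate candidates in the top view are small (192,309), middle-sized (318,230) in the lane, and large (492,297). The middle one fits both on size and because it lies in the stage's lane. I'll confirm it with an enlarged crop.

```bash
cat > h.py <<'E'
import numpy as np,cv2
from plant import ctrl,get_image,camera_params
def ray(n,p,z):
    c=camera_params(n);R=np.array(c['R']);t=np.array(c['t'])
    C=-R.T@t;d=R.T@np.array([(p[0]-c['cx'])/c['fx'],(p[1]-c['cy'])/c['fy'],1]);return C+d*(z-C[2])/d[2]
def proj(n,X):
    c=camera_params(n);q=np.array(c['R'])@X+np.array(c['t']);return np.array([c['fx']*q[0]/q[2]+c['cx'],c['fy']*q[1]/q[2]+c['cy']])
def masks(im):
    h=cv2.cvtColor(im,cv2.COLOR_RGB2HSV)
    return {'red':cv2.inRange(h,(0,200,120),(6,255,255))|cv2.inRange(h,(174,200,120),(180,255,255)),
     'yel':cv2.inRange(h,(18,180,100),(30,255,255)),'blue':cv2.inRange(h,(105,170,60),(125,255,255))}
E
python3 - <<'E'
from h import *
im=cv2.imread('pics/top0.png')
cv2.imwrite('pics/topc.png',cv2.resize(im[130:330,235:425],None,fx=3,fy=3,interpolation=cv2.INTER_CUBIC)[:600])
im2=cv2.imread('pics/side0.png')
cv2.imwrite('pics/sidec.png',cv2.resize(im2[195:330,240:420],None,fx=4,fy=4,interpolation=cv2.INTER_CUBIC))
for n,i in(('top',im),('side',im2)):
  for k,m in masks(i[:,:,::-1].copy()).items():
    for c in cv2.findContours(m,0,2)[0]:
      if cv2.contourArea(c)>40:
        r=cv2.minAreaRect(c);print(n,k,np.round(cv2.boxPoints(r),1).tolist(),cv2.contourArea(c))
E
```

```text
top red [[351.3999938964844, 303.70001220703125], [356.20001220703125, 274.70001220703125], [375.0, 277.79998779296875], [370.20001220703125, 306.8999938964844]] 456.0
top red [[361.0, 246.10000610351562], [363.5, 228.5], [382.1000061035156, 231.1999969482422], [379.6000061035156, 248.8000030517578]] 250.5
top yel [[523.9000244140625, 334.6000061035156], [540.0999755859375, 288.6000061035156], [549.0999755859375, 291.70001220703125], [533.0, 337.79998779296875]] 335.5
top yel [[292.70001220703125, 258.3999938964844], [293.3999938964844, 254.5], [327.6000061035156, 260.5], [326.8999938964844, 264.5]] 97.5
top blue [[168.89999389648438, 295.6000061035156], [193.60000610351562, 282.70001220703125], [214.1999969482422, 321.8999938964844], [189.60000610351562, 334.8999938964844]] 1080.0
top blue [[434.6000061035156, 304.20001220703125], [456.0, 252.1999969482422], [547.2999877929688, 289.79998779296875], [525.7999877929688, 341.79998779296875]] 5035.5
top blue [[289.70001220703125, 258.79998779296875], [301.5, 192.10000610351562], [342.29998779296875, 199.39999389648438], [330.39999389648
[... 468 characters left out ...]
2.8000030517578], [294.0, 241.0], [304.3999938964844, 261.79998779296875], [300.79998779296875, 263.6000061035156]] 58.0
side yel [[310.0, 181.0], [324.0, 181.0], [324.0, 189.0], [310.0, 189.0]] 62.5
side blue [[323.1000061035156, 352.20001220703125], [379.8999938964844, 341.1000061035156], [395.70001220703125, 421.70001220703125], [338.8999938964844, 432.79998779296875]] 2098.5
side blue [[382.0, 274.0], [409.0, 274.0], [409.0, 298.0], [382.0, 298.0]] 467.5
side blue [[295.29998779296875, 245.3000030517578], [345.6000061035156, 231.5], [351.5, 252.89999389648438], [301.20001220703125, 266.79998779296875]] 558.5
side blue [[214.0, 237.0], [232.5, 218.5], [243.5, 229.5], [225.0, 248.0]] 182.5
```

View pics/topc.png

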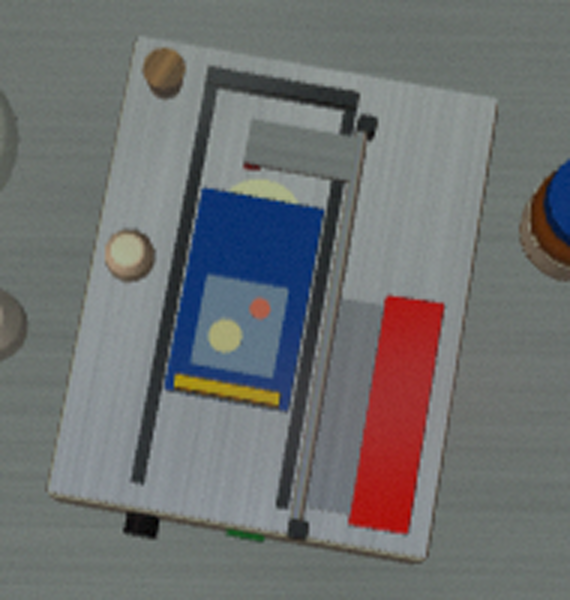

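View pics/sidec.png

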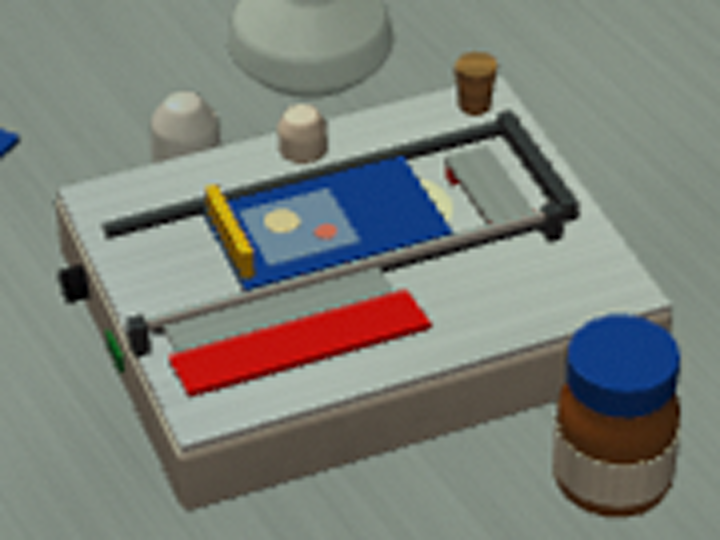

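The crop confirms it. The mid-sized holder is in the lane, with its yellow tab at the near end, around top pixel (311,260). The red pad is at about (367,268). The cork (289,153) and cap (278,214) are left of the lane. Next I'll measure the stage pose.

Run:
```python
from h import *
px=lambda u,v:(235+u/3-.33,130+v/3-.33)
A,B,C,D=[ray('top',px(*q),.04)[:2] for q in((137,36),(497,99),(427,563),(48,493))]
print([np.linalg.norm(a-b).round(4) for a,b in((A,B),(B,C),(C,D),(D,A))],"expect .184 .232")
P=np.array([A,B,C,D]);S=np.array([[.097,.077],[.097,-.107],[-.135,-.107],[-.135,.077]])
Pc=P.mean(0);Sc=S.mean(0);H=(S-Sc).T@(P-Pc);U,_,V=np.linalg.svd(H);R=V.T@U.T
if np.linalg.det(R)<0:print('refl')
t=Pc-R@Sc;print('yaw',np.degrees(np.arctan2(R[1,0],R[0,0])),'o',t,'res',(P-(S@R.T+t))*1e3)
st=lambda p:(R.T@(p[:2]-t)*1e3).round(1)
for n,q,z in(('tabtopL rear',(173,387),.062),('R rear',(279,405),.062),('tabtop front L',(174,374),.062),('front R',(280,392),.062),('plate rear L',(166,389),.046),('plate rearR',(288,411),.046),('plate frontL',(203,188),.046),('frontR',(325,209),.046),('pad',(386,296),.0588),('pad',(445,303),.0588),('pad',(410,533),.0588),('pad',(350,523),.0588),('railL end',(137,482),.045),('railR end',(283,508),.045)):
  print(n,st(ray('top',px(*q),z)))
np.savez('st.npz',R=R,t=t)
R3=np.eye(3);R3[:2,:2]=R
for n,q in (('pad',(-.07,-.08,.057)),('tabtop rear mid',(-.08,0,.062)),('A',(.097,.077,.04)),('C',(-.135,-.107,.04)),('B',(.097,-.107,.04)),('D',(-.135,.077,.04))):
  print(n,proj('side',R3@np.array(q)+np.r_[t,0]),proj('top',R3@np.array(q)+np.r_[t,0]))
```

```text
[np.float64(0.1805), np.float64(0.2301), np.float64(0.1812), np.float64(0.2286)] expect .184 .232
yaw -8.97546912800673 o [0.60094456 0.01869493] res [[-1.47302236 -1.20344666]
 [-1.01691202  2.28843984]
 [ 0.65986517  0.97294054]
 [ 1.83006921 -2.05793372]]
tabtopL rear [-76.1  25.3]
R rear [-75.8 -24.6]
tabtop front L [-70.  26.]
front R [-69.8 -24. ]
plate rear L [-75.5  29.3]
plate rearR [-75.8 -29.4]
plate frontL [23.9 29.4]
frontR [ 24.1 -30.4]
pad [-15.6 -65.5]
pad [-14.  -93.6]
pad [-123.4  -94.2]
pad [-123.7  -66.1]
railL end [-121.    34.7]
railR end [-121.2  -34.8]
pad [314.83995848 279.95223468] [367.22124442 267.8736015 ]
tabtop rear mid [293.4425802  250.69430185] [309.76148503 264.5485063 ]
A [365.25882751 213.06548024] [279.55206919 140.70192202]
C [284.26257859 308.26332885] [377.69226457 317.81988487]
B [408.93067258 271.60380449] [401.87023858 162.04396641]
D [252.53803048 242.05213192] [249.15793759 295.27946722]
```

```bash
cat >> h.py <<'E'
from scipy.spatial.transform import Rotation as Ro
def goal(xs,ys,ztip):  # stage mm for mid-fingers, tip height above deck mm
    d=np.load('st.npz');R=d['R'];p=R@(np.array([xs,ys])/1e3)+d['t']
    Y=np.r_[R[:,1],0];X=-np.r_[R[:,0],0];return np.r_[p,.04+.064+ztip/1e3],np.c_[X,Y,[0,0,-1]]
def delta(xs,ys,zt):
    s=ctrl.read_state();O=np.array(s['orientation']);p,G=goal(xs,ys,zt)
    print('delta',(O.T@(p-s['position'])*1e3).round(1),'turn',np.degrees(Ro.from_matrix(O.T@G).as_rotvec()).round(2),'goal',p.round(4))
def rep():
    d=np.load('st.npz');s=ctrl.read_state();O=np.array(s['orientation']);q=np.array(s['position'])+.064*O[:,2]
    print('t',s['t'],'tip stage',(d['R'].T@(q[:2]-d['t'])*1e3).round(1),'h',((q[2]-.04)*1e3).round(2),'F_stage',(d['R'].T@np.array(s['wrist_force'][:2])).round(2),np.round(s['wrist_force'][2],2),'open',round(s['opening']*1e3,1),'j',np.round(s['joint_positions'],1).tolist())
E
python3 -c "
from h import *
rep();delta(-98,-40,80)"
```

```text
t 0.15 tip stage [-532.5  434.5] h 198.31 F_stage [-0.34 -0.09] 0.27 open 88.4 j [62.6, 21.8, 74.4, 0.0, 83.9, -12.3]
delta [-482.3 -425.7  118.6] turn [-0.06 -0.02 -6.08] goal [ 0.4979 -0.0055  0.184 ]
```

Request:
send_rows(turn=[[0, 0, -1], [0, 0, -2], [0, 0, -4], [0, 0, -6], [0, 0, -6]], delta_pos=[[-36, -32, 0], [-72, -64, 0], [-108, -96, 0], [-144, -128, 0], [-180, -160, 0]], hand=[66, 66, 66, 66, 66])

```text
t: 0.65
position: [0.2756, 0.3281, 0.3027]
orientation: [[-0.988, 0.156, -0.0], [0.156, 0.988, -0.0], [0.0, -0.0, -1.0]]
wrist_force: [0.8, 0.5, 0.3]
opening: 0.0663
```

```bash
python3 -c "
from h import *
rep();delta(-98,-40,80)"
```

```text
t 0.65 tip stage [-369.6  254.9] h 198.67 F_stage [0.76 0.6 ] 0.26 open 66.3 j [34.1, 9.5, 92.0, -0.0, 78.5, -47.0]
delta [-271.6 -294.9  118.7] turn [-0. -0.  0.] goal [ 0.4979 -0.0055  0.184 ]
```

Request:
send_rows(turn=[[0, 0, 0], [0, 0, 0], [0, 0, 0], [0, 0, 0], [0, 0, 0]], delta_pos=[[-32, -35, 0], [-64, -70, 0], [-96, -105, 0], [-128, -140, 0], [-160, -174, 0]], hand=[66, 66, 66, 66, 66])

```text
t: 1.15
position: [0.4063, 0.1309, 0.3028]
orientation: [[-0.987, 0.158, 0.0], [0.158, 0.987, 0.0], [-0.0, 0.0, -1.0]]
wrist_force: [0.8, 0.4, 0.1]
opening: 0.066
```

Request:
send_rows(turn=[[0, 0, 0], [0, 0, 0], [0, 0, 0], [0, 0, 0], [0, 0, 0]], delta_pos=[[-28, -30, 20], [-56, -60, 45], [-84, -90, 75], [-112, -121, 105], [-112, -121, 118]], hand=[66, 66, 66, 66, 66])

```text
t: 1.65
position: [0.4987, -0.0077, 0.1822]
orientation: [[-0.987, 0.161, -0.002], [0.161, 0.987, -0.0], [0.002, -0.0, -1.0]]
wrist_force: [-0.9, 0.6, -0.2]
opening: 0.0659
```

```bash
python3 -c "
from h import *
rep();delta(-98,-40,30)
for n in ('top','side','wrist'): cv2.imwrite(f'pics/{n}1.png',get_image(n)[:,:,::-1])
rep()
a=cv2.imread('pics/top1.png')[130:330,235:425];cv2.imwrite('pics/top1c.png',cv2.resize(a,None,fx=3,fy=3)[:600])
a=cv2.imread('pics/side1.png')[160:330,220:420];cv2.imwrite('pics/side1c.png',cv2.resize(a,None,fx=3.5,fy=3.5))
"
```

```text
t 1.65 tip stage [-97. -42.] h 78.19 F_stage [-0.94  0.47] -0.17 open 65.9 j [-14.5, 24.2, 93.0, -0.0, 62.9, -95.2]
delta [ 1.1  2.  48.2] turn [-0.02 -0.1  -0.3 ] goal [ 0.4979 -0.0055  0.134 ]
t 1.8 tip stage [-99.3 -39. ] h 80.12 F_stage [-0.5  -0.41] -0.58 open 66.0 j [-14.2, 23.9, 93.1, 0.0, 63.2, -95.1]
```

View pics/wrist1.png

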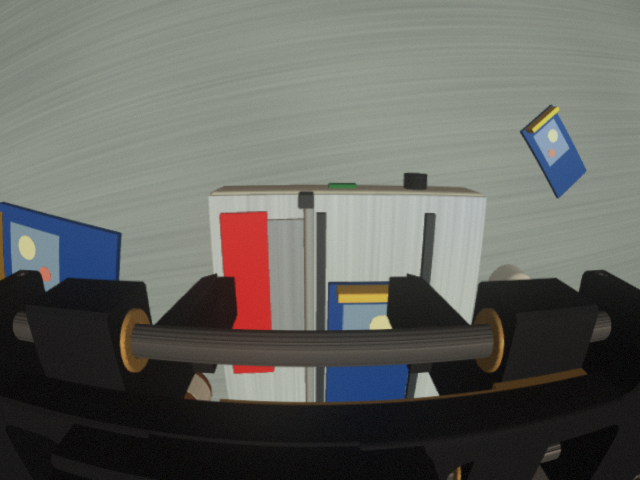

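View pics/side1c.png

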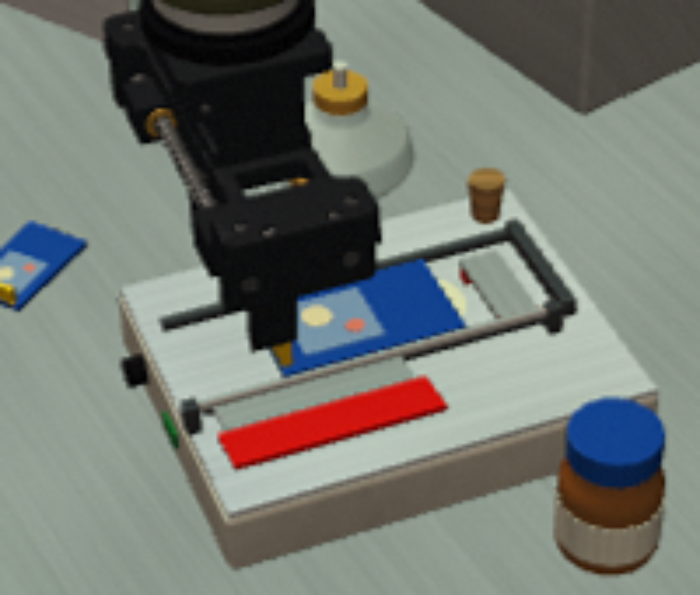

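The wrist view shows the red pad at about (245,290) under the left finger and the yellow tab at (363,294) just ahead of the right finger. I'll cross-check the pose with wrist rays.

Run:
```python
from h import *
s=ctrl.read_state();O=np.array(s['orientation']);p=np.array(s['position'])
im=get_image('wrist')[:,:,::-1];cv2.imwrite('pics/wrist2.png',im)
cv2.imwrite('pics/wrist2c.png',cv2.resize(im[175:325,200:500],None,fx=2.6,fy=2.6,interpolation=cv2.INTER_CUBIC))
c=camera_params('wrist');T=np.array(c['T_tool_cam']);d=np.load('st.npz')
def wr(q,z):
    v=np.array([q[0]-c['cx'],q[1]-c['cy']]);r=np.hypot(*v);a=r/c['fx'];k=np.r_[v/r*np.sin(a),np.cos(a)]
    D=O@T[:3,:3]@k;C=p+O@T[:3,3];X=C+D*(z-C[2])/D[2];return (d['R'].T@(X[:2]-d['t'])*1e3).round(1)
m=masks(im[:,:,::-1].copy())
for k in('red','yel'):
  for cc in cv2.findContours(m[k],0,2)[0]:
    if cv2.contourArea(cc)>40:
      x,y,w,h=cv2.boundingRect(cc);print(k,x,y,w,h,[wr(q,.0588 if k=='red' else .062) for q in((x,y),(x+w,y))])
print('deck near corners',wr((210,196),.04),wr((485,196),.04))
rep();delta(-98,-40,30)
```

```text
red 234 277 34 52 [array([-84.6, -86.1]), array([-84.8, -65.4])]
deck near corners [-131.2 -103. ] [-132.2   75.2]
t 1.85 tip stage [-99.  -38.6] h 81.07 F_stage [ 0.2  -0.54] 0.86 open 65.9 j [-14.1, 23.8, 93.1, 0.0, 63.2, -95.1]
delta [-1.  -1.4 51.1] turn [ 0.01 -0.02 -0.07] goal [ 0.4979 -0.0055  0.134 ]
```

View pics/wrist2c.png

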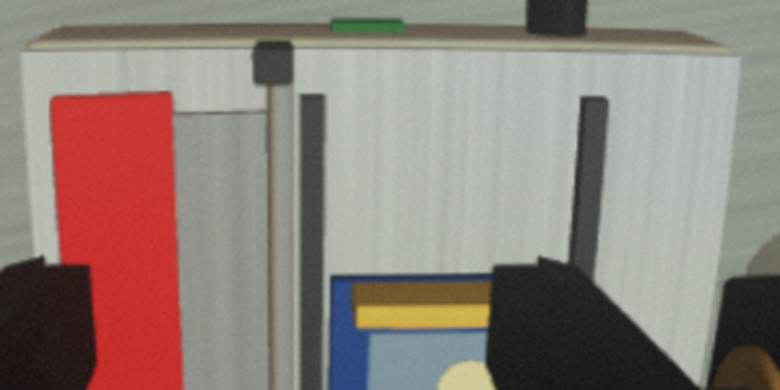

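Request:
send_rows(turn=[[0, 0, 0], [0, 0, 0], [0, 0, 0], [0, 0, 0], [0, 0, 0]], delta_pos=[[3, 0, 15], [3, 0, 30], [3, 0, 45], [3, 0, 57], [3, 0, 57]], hand=[66, 66, 66, 66, 66])

```text
t: 2.35
position: [0.494, -0.003, 0.1279]
orientation: [[-0.988, 0.156, -0.0], [0.156, 0.988, 0.0], [0.0, 0.0, -1.0]]
wrist_force: [-0.6, -1.2, 0.3]
opening: 0.0662
```

```bash
python3 -c "
from h import *
rep()
for n in ('top','side'): cv2.imwrite(f'pics/{n}2.png',get_image(n)[:,:,::-1])
rep()
a=cv2.imread('pics/side2.png')[160:330,220:420];cv2.imwrite('pics/side2c.png',cv2.resize(a,None,fx=3.5,fy=3.5,interpolation=2))
a=cv2.imread('pics/top2.png')[130:330,235:425];cv2.imwrite('pics/top2c.png',cv2.resize(a,None,fx=3,fy=3,interpolation=2))
"
```

```text
t 2.35 tip stage [-102.3  -38.1] h 23.93 F_stage [-0.39 -1.25] 0.33 open 66.2 j [-14.1, 28.4, 97.4, 0.0, 54.3, -95.1]
t 2.45 tip stage [-101.6  -38.4] h 24.9 F_stage [-0.26 -0.46] -0.3 open 65.8 j [-14.1, 28.3, 97.3, 0.0, 54.3, -95.1]
```

View pics/side2c.png

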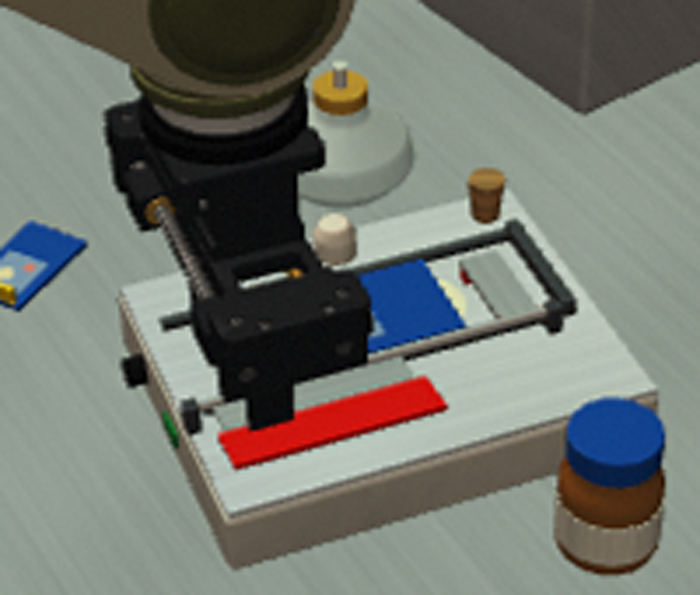

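View pics/top2c.png

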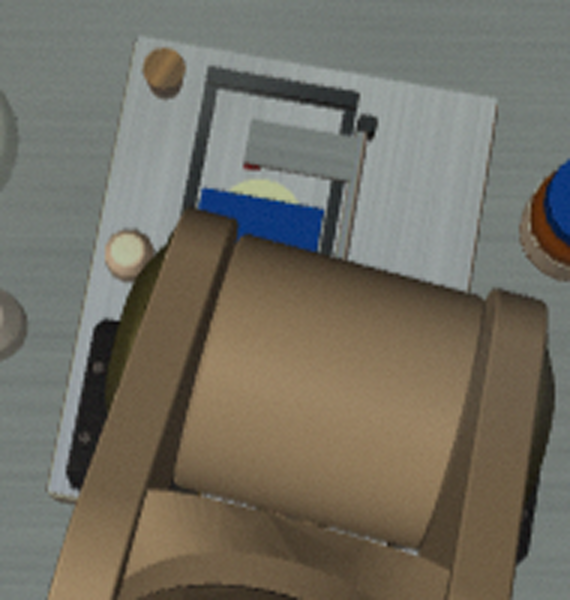

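```bash
python3 -c "
from h import *
d=np.load('st.npz');R3=np.eye(3);R3[:2,:2]=d['R'];t=np.r_[d['t'],0]
f=lambda x,y,h:((proj('side',R3@np.array([x,y,40+h])/1e3+t)-[220,160])*3.5).round(0)
for x in(-111,-93):
  for y in (-71,-88):print('tip',x,y,f(x,y,24.5))
for x in(-125,-15):
  for y,h in((-66,15.2),(-94,18.8)):print('pad',x,y,f(x,y,h))
"; python3 -c "
import cv2
a=cv2.imread('pics/side2.png')[245:300,270:350];cv2.imwrite('pics/side2d.png',cv2.resize(a,None,fx=9,fy=9,interpolation=2))"
```

```text
tip -111 -71 [245. 419.]
tip -111 -88 [257. 442.]
tip -93 -71 [280. 409.]
tip -93 -88 [293. 432.]
pad -125 -66 [215. 434.]
pad -125 -94 [234. 467.]
pad -15 -66 [425. 375.]
pad -15 -94 [447. 406.]
```

View pics/side2d.png

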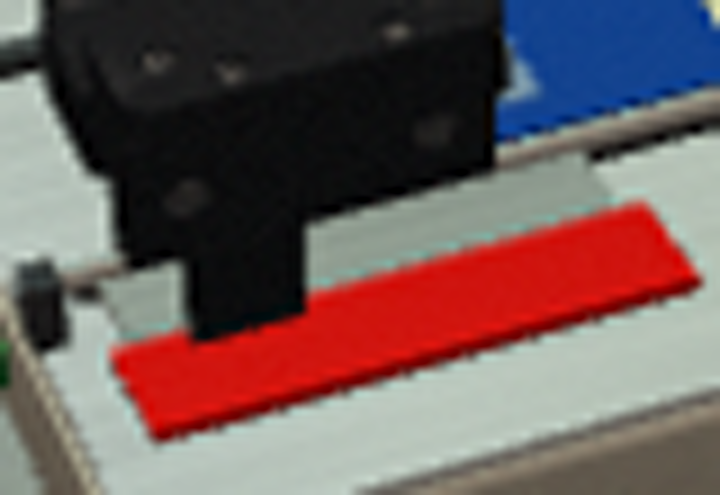

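The visible fingertip is about 8.5 mm thick, not 17.5 mm. I'll open to 74 mm and shift the tool 4 mm outward so the press lands mid-pad, then lower in steps.

Request:
send_rows(turn=[[0, 0, 0], [0, 0, 0], [0, 0, 0], [0, 0, 0], [0, 0, 0]], delta_pos=[[0, -4, 0], [0, -4, 2], [0, -4, 5], [0, -4, 9], [0, -4, 12]], hand=[74, 74, 74, 74, 74])

```text
t: 2.95
position: [0.4938, -0.0081, 0.1156]
orientation: [[-0.988, 0.157, 0.0], [0.157, 0.988, -0.001], [-0.0, -0.001, -1.0]]
wrist_force: [-0.9, -2.7, 4.6]
opening: 0.0742
```

```bash
python3 -c "
from h import *
rep()"
```

```text
t 2.95 tip stage [-101.6  -43.2] h 11.64 F_stage [-0.47 -2.79] 4.64 open 74.2 j [-14.7, 29.5, 98.1, -0.0, 52.3, -95.6]
```

Request:
send_rows(turn=[[0, 0, 0], [0, 0, 0], [0, 0, 0], [0, 0, 0], [0, 0, 0]], delta_pos=[[0, 0, 1], [0, 0, 2], [0, 0, 3], [0, 0, 4], [0, 0, 4]], hand=[74, 74, 74, 74, 74])

```text
t: 3.45
position: [0.4939, -0.0078, 0.1118]
orientation: [[-0.988, 0.157, 0.001], [0.157, 0.988, -0.0], [-0.001, -0.0, -1.0]]
wrist_force: [-0.1, -3.3, 5.2]
opening: 0.0738
```

```bash
python3 -c "
from h import *
rep()
for n in ('top','side'): cv2.imwrite(f'pics/{n}3.png',get_image(n)[:,:,::-1])
rep()
a=cv2.imread('pics/side3.png')[190:310,250:410];cv2.imwrite('pics/side3c.png',cv2.resize(a,None,fx=4.8,fy=4.8,interpolation=2))
"
```

```text
t 3.45 tip stage [-101.6  -42.9] h 7.82 F_stage [ 0.45 -3.27] 5.15 open 73.8 j [-14.7, 29.9, 98.3, 0.0, 51.8, -95.6]
t 3.55 tip stage [-101.6  -42.9] h 7.89 F_stage [ 0.21 -3.39] 5.82 open 74.0 j [-14.7, 29.9, 98.3, -0.0, 51.8, -95.6]
```

View pics/side3c.png

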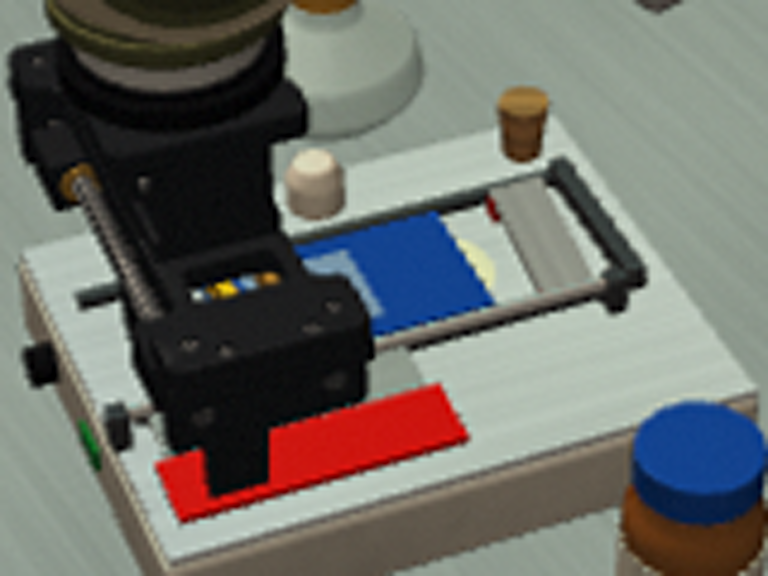

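The side view shows the jaw's grey plate raised, around (540,235) in the crop. The pad is down, with 5–6 N on the wrist. I'll press slightly further and start the push.

Request:
send_rows(turn=[[0, 0, 0], [0, 0, 0], [0, 0, 0], [0, 0, 0], [0, 0, 0]], delta_pos=[[0, 0, 1.5], [-3, 0, 1.5], [-7, 0, 1.5], [-11, 0, 1.5], [-14, 0, 1.5]], hand=[74, 74, 74, 74, 74])

```text
t: 4.05
position: [0.5045, -0.0094, 0.1103]
orientation: [[-0.987, 0.158, -0.009], [0.158, 0.987, 0.001], [0.009, -0.0, -1.0]]
wrist_force: [-15.1, -1.7, 18.2]
opening: 0.0742
```

```bash
python3 -c "
from h import *
rep()"
```

```text
t 4.05 tip stage [-91.4 -42.8] h 6.27 F_stage [-14.6   -4.01] 18.15 open 74.2 j [-14.5, 30.9, 96.4, -0.1, 53.2, -95.4]
```

Request:
send_rows(turn=[[0, 0, 0], [0, 0, 0], [0, 0, 0], [0, 0, 0], [0, 0, 0]], delta_pos=[[-4, 0, 0], [-8, 0, 0], [-12, 0, 0], [-16, 0, 0], [-20, 0, 0]], hand=[74, 74, 74, 74, 74])

```text
t: 4.55
position: [0.5239, -0.0125, 0.1103]
orientation: [[-0.987, 0.158, -0.01], [0.158, 0.987, 0.001], [0.01, -0.0, -1.0]]
wrist_force: [-19.0, -1.6, 20.9]
opening: 0.0738
```

```bash
python3 -c "
from h import *
rep()
for n in ('top','side'): cv2.imwrite(f'pics/{n}4.png',get_image(n)[:,:,::-1])
rep()
a=cv2.imread('pics/side4.png')[190:310,250:410];a=cv2.resize(a,None,fx=3,fy=3,interpolation=2)
b=cv2.imread('pics/top4.png')[130:250,260:400];b=cv2.resize(b,None,fx=2.2,fy=3,interpolation=2)
cv2.imwrite('pics/c4.png',np.hstack([a,b]))
"
```

```text
t 4.55 tip stage [-71.8 -42.8] h 6.3 F_stage [-18.54  -4.52] 20.93 open 73.8 j [-14.3, 32.3, 93.2, -0.1, 55.0, -95.2]
t 4.65 tip stage [-71.1 -42.9] h 6.38 F_stage [-14.88  -3.65] 18.02 open 74.1 j [-14.3, 32.3, 93.2, -0.1, 55.0, -95.2]
```

View pics/c4.png

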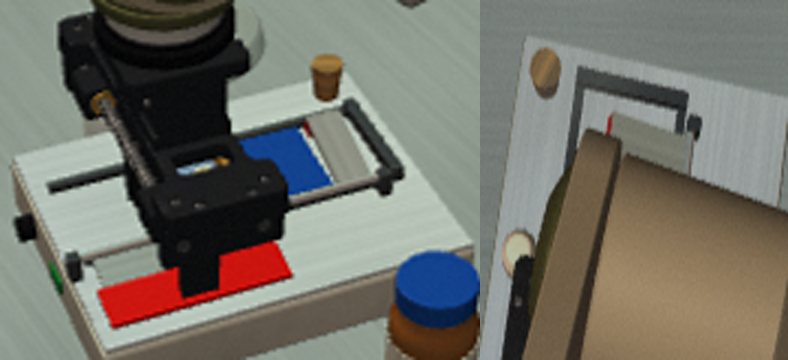

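Request:
send_rows(turn=[[0, 0, 0], [0, 0, 0], [0, 0, 0], [0, 0, 0], [0, 0, 0]], delta_pos=[[-3, 0, -0.7], [-7, 0, -0.7], [-11, 0, -0.7], [-15, 0, -0.7], [-18, 0, -0.7]], hand=[74, 74, 74, 74, 74])

```text
t: 5.15
position: [0.5431, -0.0154, 0.1108]
orientation: [[-0.987, 0.158, -0.006], [0.158, 0.988, 0.001], [0.006, 0.0, -1.0]]
wrist_force: [-11.6, -0.5, 12.6]
opening: 0.074
```

```bash
python3 -c "
from h import *
rep()
for n in ('top','side'): cv2.imwrite(f'pics/{n}5.png',get_image(n)[:,:,::-1])
rep()
a=cv2.imread('pics/side5.png')[190:310,250:410];a=cv2.resize(a,None,fx=4.8,fy=4.8,interpolation=2)
cv2.imwrite('pics/c5.png',a)
"
```

```text
t 5.15 tip stage [-52.2 -42.6] h 6.84 F_stage [-11.33  -2.34] 12.65 open 74.0 j [-14.1, 33.6, 90.2, -0.0, 56.6, -95.0]
t 5.25 tip stage [-51.7 -42.6] h 6.87 F_stage [-8.37 -2.45] 11.53 open 73.9 j [-14.1, 33.6, 90.1, -0.0, 56.6, -95.0]
```

View pics/c5.png

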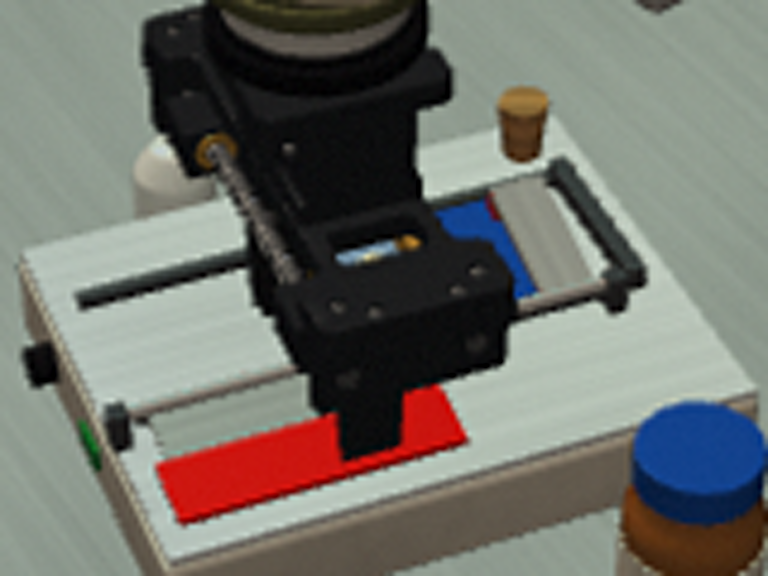

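The holder's front is going under the raised jaw, at about (525,260) in the crop. I'll push on in smaller steps and watch the force.

Request:
send_rows(turn=[[0, 0, 0], [0, 0, 0], [0, 0, 0], [0, 0, 0], [0, 0, 0]], delta_pos=[[-3, 0, 0], [-6, 0, 0], [-9, 0, 0], [-12, 0, 0], [-12, 0, 0]], hand=[74, 74, 74, 74, 74])

```text
t: 5.75
position: [0.5554, -0.0174, 0.1109]
orientation: [[-0.987, 0.158, -0.005], [0.158, 0.987, 0.001], [0.005, 0.0, -1.0]]
wrist_force: [-7.8, -0.1, 10.5]
opening: 0.0742
```

```bash
python3 -c "
from h import *
rep()"
```

```text
t 5.75 tip stage [-39.7 -42.7] h 6.89 F_stage [-7.69 -1.28] 10.45 open 74.2 j [-14.0, 34.5, 88.1, -0.0, 57.7, -94.9]
```

Request:
send_rows(turn=[[0, 0, 0], [0, 0, 0], [0, 0, 0], [0, 0, 0], [0, 0, 0]], delta_pos=[[-1, 0, 0], [-2, 0, 0], [-3, 0, 0], [-4, 0, 0], [-4, 0, 0]], hand=[74, 74, 74, 74, 74])

```text
t: 6.25
position: [0.5589, -0.0179, 0.1109]
orientation: [[-0.987, 0.158, -0.006], [0.158, 0.987, 0.001], [0.006, 0.0, -1.0]]
wrist_force: [-11.3, -0.1, 11.4]
opening: 0.0739
```

```bash
python3 -c "
from h import *
rep()
for n in ('top','side'): cv2.imwrite(f'pics/{n}6.png',get_image(n)[:,:,::-1])
rep()
a=cv2.imread('pics/side6.png')[190:310,250:410];a=cv2.resize(a,None,fx=4.8,fy=4.8,interpolation=2)
cv2.imwrite('pics/c6.png',a)
b=cv2.imread('pics/top6.png')[130:250,260:400];b=cv2.resize(b,None,fx=5,fy=5,interpolation=2)
cv2.imwrite('pics/t6.png',b)
"
```

```text
t 6.25 tip stage [-36.2 -42.7] h 6.89 F_stage [-11.11  -1.84] 11.45 open 73.9 j [-14.0, 34.8, 87.5, -0.0, 58.1, -94.9]
t 6.35 tip stage [-36.2 -42.7] h 6.87 F_stage [-10.05  -0.84] 11.75 open 74.2 j [-14.0, 34.8, 87.5, -0.0, 58.1, -94.9]
```

View pics/c6.png

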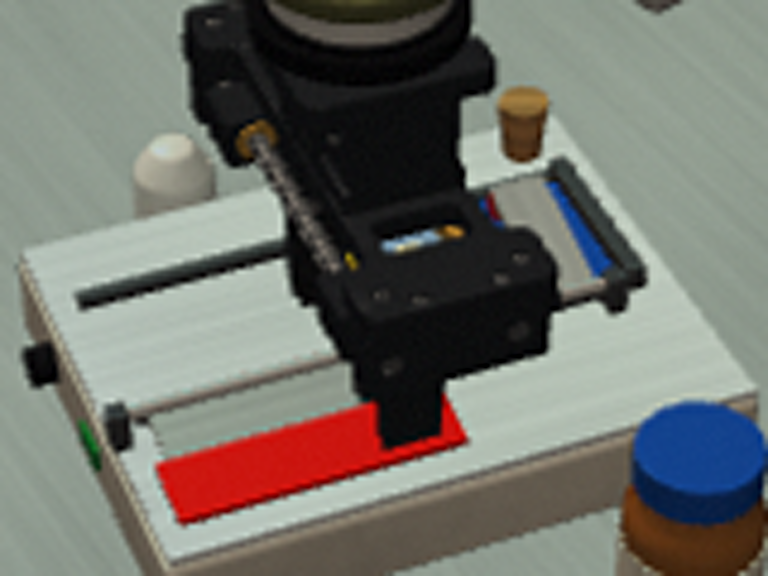

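View pics/t6.png

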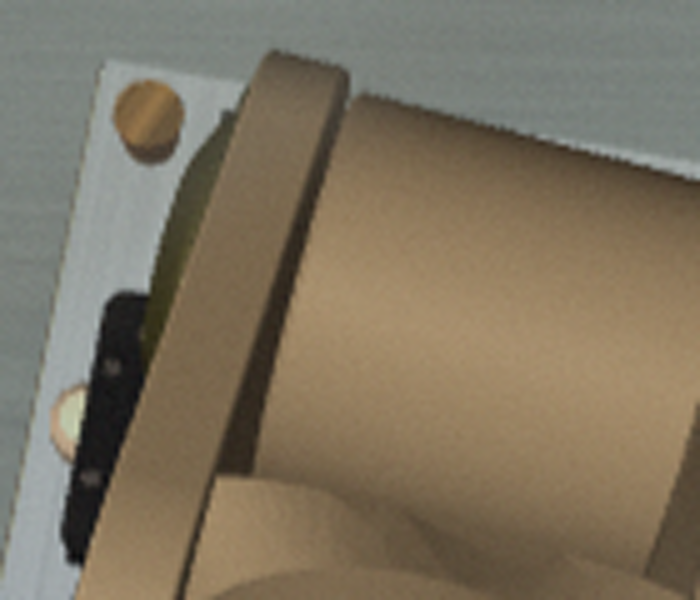

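Request:
send_rows(turn=[[0, 0, 0], [0, 0, 0], [0, 0, 0], [0, 0, 0], [0, 0, 0]], delta_pos=[[-1, 0, 0], [-2, 0, 0], [-3, 0, 0], [-3, 0, 0], [-3, 0, 0]], hand=[74, 74, 74, 74, 74])

```text
t: 6.85
position: [0.5601, -0.018, 0.1109]
orientation: [[-0.988, 0.156, -0.011], [0.156, 0.988, 0.002], [0.011, 0.0, -1.0]]
wrist_force: [-19.2, -0.2, 18.7]
opening: 0.0741
```

```bash
python3 -c "
from h import *
rep()"
```

```text
t 6.85 tip stage [-35.4 -42.7] h 6.87 F_stage [-18.89  -3.2 ] 18.7 open 74.1 j [-13.9, 34.9, 87.2, -0.1, 58.5, -94.9]
```

Request:
send_rows(turn=[[0, 0, 0], [0, 0, 0], [0, 0, 0], [0, 0, 0], [0, 0, 0]], delta_pos=[[-1, 0, 0], [-2, 0, 0], [-2, 0, 0], [-2, 0, 0], [-2, 0, 0]], hand=[74, 74, 74, 74, 74])

```text
t: 7.35
position: [0.5605, -0.0181, 0.1108]
orientation: [[-0.988, 0.155, -0.015], [0.155, 0.988, 0.002], [0.015, -0.0, -1.0]]
wrist_force: [-27.6, -0.6, 24.2]
opening: 0.074
```

```bash
python3 -c "
from h import *
rep()
for n in ('wrist','side'): cv2.imwrite(f'pics/{n}7.png',get_image(n)[:,:,::-1])
rep()
a=cv2.imread('pics/side7.png')[210:270,330:400];a=cv2.resize(a,None,fx=9,fy=9,interpolation=2)
cv2.imwrite('pics/c7.png',a)
"
```

```text
t 7.35 tip stage [-35.2 -42.6] h 6.84 F_stage [-27.21  -4.91] 24.18 open 74.0 j [-13.9, 35.0, 86.9, -0.1, 58.9, -94.9]
t 7.45 tip stage [-35.1 -42.6] h 6.85 F_stage [-27.65  -5.53] 24.11 open 74.1 j [-13.9, 35.0, 86.9, -0.1, 58.9, -94.9]
```

View pics/c7.png

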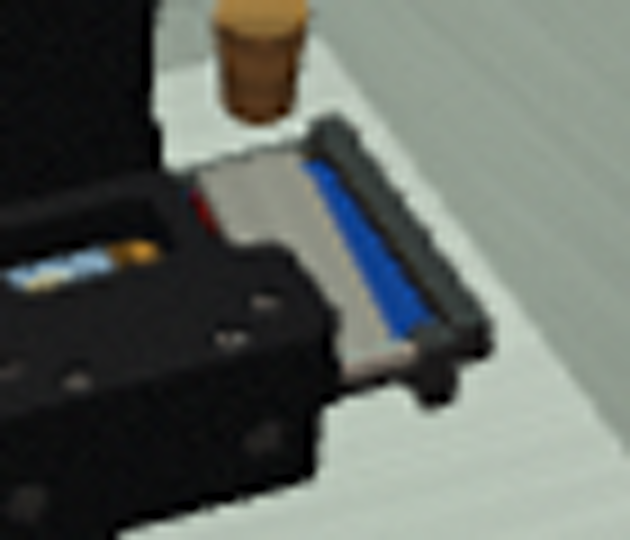

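View pics/wrist7.png

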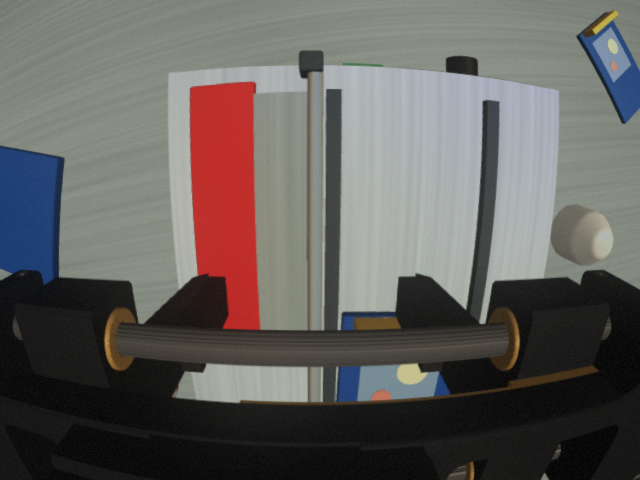

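The blue plate now meets the dark stop, around (380,250) in the crop. Travel has stalled at -35.1 mm while the push force rose to 27 N, so the holder is home. I'll back the fingers off the tab with the pad still held down, then lift.

Request:
send_rows(turn=[[0, 0, 0], [0, 0, 0], [0, 0, 0], [0, 0, 0], [0, 0, 0]], delta_pos=[[3, 0, 0], [6, 0, 0], [9, 0, 0], [12, 0, 0], [15, 0, 0]], hand=[74, 74, 74, 74, 74])

```text
t: 7.95
position: [0.5522, -0.0169, 0.1117]
orientation: [[-0.988, 0.157, 0.005], [0.157, 0.988, -0.001], [-0.005, 0.0, -1.0]]
wrist_force: [4.6, -1.2, 5.6]
opening: 0.0739
```

```bash
python3 -c "
from h import *
rep()
cv2.imwrite('pics/side8.png',get_image('side')[:,:,::-1])
rep()
a=cv2.imread('pics/side8.png')[200:290,290:400];a=cv2.resize(a,None,fx=6,fy=6,interpolation=2)
cv2.imwrite('pics/c8.png',a)
"
```

```text
t 7.95 tip stage [-42.3 -42.8] h 7.71 F_stage [ 4.75 -0.51] 5.57 open 73.9 j [-14.0, 34.1, 88.9, 0.0, 56.8, -95.0]
t 8.0 tip stage [-42.7 -42.8] h 7.68 F_stage [ 3.57 -0.57] 5.23 open 74.4 j [-14.0, 34.0, 89.0, 0.0, 56.8, -95.0]
```

View pics/c8.png

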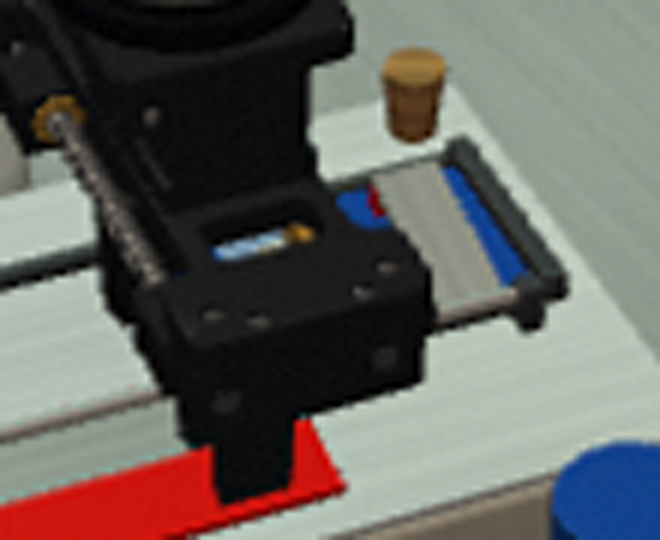

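Request:
send_rows(turn=[[0, 0, 0], [0, 0, 0], [0, 0, 0], [0, 0, 0], [0, 0, 0]], delta_pos=[[0, 0, -3], [0, 0, -6], [0, 0, -10], [0, 0, -16], [0, 0, -25]], hand=[74, 74, 74, 74, 74])

```text
t: 8.5
position: [0.5503, -0.0166, 0.1358]
orientation: [[-0.988, 0.158, -0.002], [0.158, 0.988, 0.001], [0.003, 0.0, -1.0]]
wrist_force: [-0.3, 0.2, 0.5]
opening: 0.0741
```

Request:
send_rows(turn=[[0, 0, 0], [0, 0, 0], [0, 0, 0], [0, 0, 0], [0, 0, 0]], delta_pos=[[0, 0, -25], [0, 0, -50], [0, 0, -80], [10, 0, -110], [30, 0, -130]], hand=[74, 74, 74, 74, 74])

```text
t: 9.0
position: [0.5215, -0.0122, 0.2681]
orientation: [[-0.988, 0.157, 0.002], [0.157, 0.988, -0.0], [-0.002, 0.0, -1.0]]
wrist_force: [-0.5, -0.5, 0.1]
opening: 0.0737
```

Request:
send_rows(turn=[[0, 0, 0], [0, 0, 0], [0, 0, 0], [0, 0, 0], [0, 0, 0]], delta_pos=[[30, 0, 0], [65, 0, 0], [100, 0, 0], [130, 0, 0], [150, 0, 0]], hand=[74, 74, 74, 74, 74])

```text
t: 9.5
position: [0.371, 0.0121, 0.2662]
orientation: [[-0.988, 0.157, -0.001], [0.157, 0.988, 0.0], [0.001, 0.0, -1.0]]
wrist_force: [0.3, -0.7, -0.1]
opening: 0.074
```

```bash
python3 -c "
from h import *
rep()
for n in ('top','side'): cv2.imwrite(f'pics/{n}9.png',get_image(n)[:,:,::-1])
rep()
a=cv2.imread('pics/side9.png')[195:315,250:410];cv2.imwrite('pics/c9.png',cv2.resize(a,None,fx=4.8,fy=4.8,interpolation=2))
b=cv2.imread('pics/top9.png')[130:330,235:425];cv2.imwrite('pics/t9.png',cv2.resize(b,None,fx=3,fy=3,interpolation=2))
"
```

```text
t 9.5 tip stage [-226.2  -42.4] h 162.21 F_stage [ 0.38 -0.69] -0.14 open 74.0 j [-16.6, 5.8, 103.3, 0.0, 70.9, -97.5]
t 9.6 tip stage [-226.   -42.4] h 162.39 F_stage [-1.08 -0.13] 0.18 open 73.8 j [-16.6, 5.8, 103.2, 0.0, 71.0, -97.5]
```

View pics/c9.png

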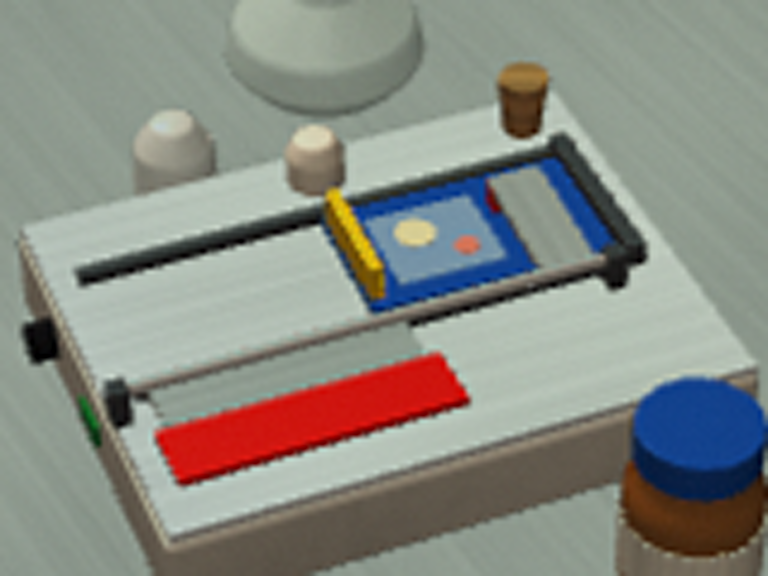

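View pics/t9.png

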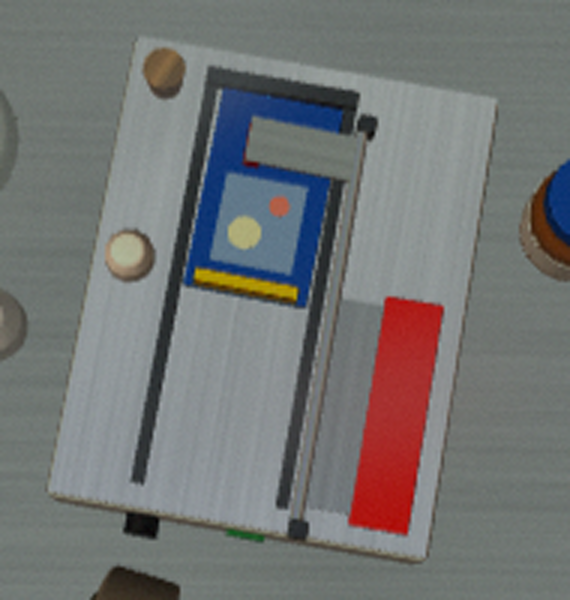

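Run:
```python
from h import *
d=np.load('st.npz');px=lambda u,v:(235+u/3-.33,130+v/3-.33)
st=lambda q,z:(d['R'].T@(ray('top',px(*q),z)[:2]-d['t'])*1e3).round(1)
print('tab rear',st((193,281),.062),st((298,301),.062),'plate rear',st((186,285),.046),st((306,306),.046),'front',st((219,88),.046),st((343,107),.046))
a=cv2.imread('pics/top0.png').astype(int);b=cv2.imread('pics/top9.png').astype(int)
m=(abs(a-b).max(2)>45).astype('uint8')
print([cv2.boundingRect(c) for c in cv2.findContours(m,0,2)[0] if cv2.contourArea(c)>8])
b=cv2.imread('pics/top9.png')[135:200,285:370];cv2.imwrite('pics/t9z.png',cv2.resize(b,None,fx=8,fy=8,interpolation=2))
```

```text
tab rear [-25.1  25.2] [-25.9 -25. ] plate rear [-24.5  29. ] [-24.5 -29.3] front [74.8 30.7] [ 76.1 -30.6]
[(271, 399, 38, 19), (223, 319, 214, 161), (290, 219, 47, 49), (303, 160, 47, 62)]
```

View pics/t9z.png

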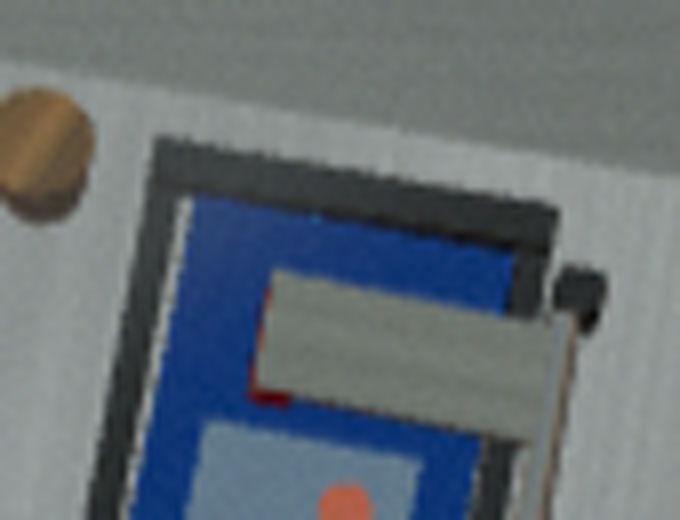

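The holder is flush with the stop, its tab rear at about -25 mm as required for home. The lip rests on it and nothing else has moved, so I'm handing the job in.

```bash
python3 -c "
from plant import ctrl
print(ctrl.job_done())"
```

```text
the job is handed in; nothing more can be done
None
```

The blue slide holder is loaded: it sits home against the end stop with the clip sprung down on it. I handed the job in at about 9.6 s of the 38 s allowed.

**What I did:** One fingertip pressed the red pad down and held it. The other pushed the mid-sized holder by its yellow tab about 51 mm, under the raised jaw, until it stopped at the end stop. The push stalled there at 27 N. I backed off the tab with the pad still down, then lifted clear so the clip closed.

**Last checks:**
- **Holder position:** the tab's rear face is at stage x of about -25 mm and the front edge at about +75 mm. Both match home to within roughly 1 mm.
- **Clip:** in the images the red lip lies over the holder and the pad is back up. I did not measure the clip's angle.
- **Other things:** the top view shows no change at the cork, bottle cap, lamp, snuffer or jar. The only differences are the holder and the arm.
- **Robot:** the arm is well clear of the stage, and the wrist force reads near zero.

**Disagreements:** the deck's corners measured 2–3 mm off the stated size. The wrist camera differed from the top view by up to 4 mm. The fingertips also turned out thinner than I had assumed, so I widened the opening to 74 mm before pressing.

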